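# Put checked pressure gauges into the pass nest and the reject tray

## Robot

A 6-joint arm with a two-finger parallel gripper is mounted at the origin on the work surface. World frame = base frame: x ahead of the robot, y to its left, z up, the work surface at z = 0. Lengths are in m, angles in degrees, forces in N, time in s.
With the tool pointing down it reaches from about 0.425 to 0.95 m from the base axis. Payload 3.5 kg.
Tool frame: the origin (TCP) lies on the centre line of the jaws, within the pads' length; the fingertips stand 22 mm ahead of it and the grasp point (between the pads) lies 3 mm ahead of it; z points along the fingers, x is the direction in which the jaws open and shut, and the axes are right-handed (so a half turn about z gives the same grasp; the last joint's range is limited). The gripper opens to 85 mm and grips with 20 to 120 N. Pads are 22 mm wide; open, the fingers measure 114 mm over their backs; the gripper's body (76 mm by 85 mm) begins 54 mm behind the grasp point. The pads swing forward as they close: fully open they stand 13 mm farther back than shut.
Start: joints at [-85.714, 16.404, 90.338, -0, 73.258, -8.594], TCP at [0.15, -0.658, 0.216] pointing down, gripper open.
Joint ranges: [-158.93, 158.93], [-51.34, 127.21], [12.03, 142.37], [-87.48, 267.48], [13.55, 161.25], [-162.69, 162.69]. Speed limits (degrees/s): [159.86, 159.86, 180, 180, 180, 180].

## Interface

Orientations are given as [roll, pitch, yaw] about the fixed x, y, z axes, in that order (R = Rz(yaw) Ry(pitch) Rx(roll)).
In Python, from plant import status, capture, job, finder gives the robot as it stands.
- The arm moves only by the shell command python3 -m creep 'ROWS'. ROWS is JSON, a list of rows, each an object of numbers: "ax", "ay", "az": the turn, a rotation vector about the tool's x, y, z in rad; "dx", "dy", "dz": the shift along the tool's x, y, z in m; "fingers": the finger opening in m, from 0 to 0.0854. A call has 1 to 8 rows; each row is the pose to reach, as a shift and turn from the pose commanded when the call began, along the tool's axes at that moment; what a row does not reach only later rows make up. A row lasts 1/8 s, in which the tool goes at most 62.5 mm and 10.7 degrees, less where a joint would pass 70% of its speed; a pose out of reach is approached as far as the arm can. A call with a gripper value outside its range is refused whole. The fingers move at their own pace and stop on an object; the grip force is fixed at half the most. Time passes only in rows, so rows that repeat a pose let the fingers close. It gives the time, the measured TCP pose, the force and the opening at its end, in the units of the state.
- status.observe(): the state, without advancing time (a new reading comes with each control period).
- capture(name): name is "scene" or "top"; returns a dict with "img" (400x640x3 uint8, blue, green, red), "fx", "fy", "cx", "cy" (pixels), "dist_coeffs" ([k1, k2, p1, p2, k3] as OpenCV has them; the pictures are not rectified), "cam_to_world" (4x4, takes a point from camera to world coordinates). Camera axes: x right, y up, looking along -z (the intrinsics and any distortion apply to the point x, -y, -z); pixel columns grow to the right and rows downward; lengths in m; the calibration is good to about 2 mm. A picture is of the moment at which its call begins. There is no depth.
- job.finish_job(): hands the job in, once; it reports no verdict.
Trained networks look in the newest picture that a camera, given by its name, has taken for a name from the list of things; names that differ only in an ending like _2 or _b are one class to them, and where a whole thing is asked for, a point or a joint stands for the part that bears it (a point fixed in the world has none). Each returns a list of dicts, best first, with "confidence" (0 to 1); they miss things now and then, are a little off and sometimes report something else, mostly with a low value. They report only what shows in the picture. A call takes as long as a camera call.
- finder.cut_out(thing, camera): "pixels" (400x640 bool, what is visible of it).
- finder.spot_point(thing, camera): "centre" ([x, y, z] in m, in the coordinates of the camera as it stood for that picture, good to about 4 mm: a listed point, or the origin of a listed thing).
The state is a dict: "clock": time; "joints": joint angles; "qd": joint speeds; "joint_torque": joint torques, N m; "tool_pos": TCP position; "tool_rot": TCP orientation; "contact_force": force on the tool from outside, world axes, zero at the start; "moment": the same for the moment, N m; "finger_gap": finger opening in m.
Only numpy, scipy, OpenCV 4.12 (cv2) and the standard library are available. Lean on these libraries where they do the work, as an engineer would, in place of code of your own. Each camera call takes 0.05 s, during which the arm holds its last target. There are 200 camera calls.

## Task

Two gauges lie on the lab bench after calibration, and the plate on the stem tells the result: a round tag means pass, a crossbar tag means reject. Lay the rejected gauge on its back, dial up, in the long reject tray. Put the passed gauge on the sloping rest first, leaning back on it with its foot on the ledge, and let go; then take it again another way and stand it gently upright on its foot, inside the square pass nest, so that it stays still by itself, without disturbing the glassware.

Things in the scene. Friction and masses are not known exactly. Their poses are not given: they have to be found in the camera images.
- round_gauge_centre (a point): Passed steel gauge, with a ROUND tag (disc 42 mm). Point: centre of its case, a drum 54 mm across, 40 mm thick, with two flat grip faces 56 mm apart (24 x 32 mm). x: foot to head; y: across the grip faces; z: dial outward. Back plane 20 mm behind the point, foot underside 100 mm below, top 27 mm above. 0.4 kg, top-heavy. Starts on its back, head roughly towards robot.
- bar_gauge_centre (a point): Rejected steel gauge, with a CROSSBAR tag (64 x 14 mm). Point: centre of its case, a drum 54 mm across, 40 mm thick, with two flat grip faces 56 mm apart (24 x 32 mm). x: foot to head; y: across the grip faces; z: dial outward. Back plane 20 mm behind the point, foot underside 100 mm below, top 27 mm above. 0.4 kg, top-heavy. Starts on its back, head roughly towards robot.
- round_gauge_foot (a point): Centre of the underside of the passed gauge's foot plate, 40 x 40 x 8 mm, on an 18 mm square stem; the tag is on the front of the stem, 44 mm from this underside. Same axes as the case centre. Lying on its back this point and the case centre are 20 mm above the support.
- bar_gauge_foot (a point): Centre of the underside of the rejected gauge's foot plate, 40 x 40 x 8 mm, on an 18 mm square stem; the tag is on the front of the stem, 44 mm from this underside. Same axes as the case centre. Lying on its back this point and the case centre are 20 mm above the support.
- rest_seat (a point): Where the case centre of a gauge seated on the fixed grey sloping rest lies, 105 mm above the bench. A spine 36 mm wide (fingers pass beside it) climbs at 45 degrees to carry the gauge's back; a ledge square to it, 56 mm wide, 42 mm deep, carries the foot. x: level, the way the spine climbs; z up. Seated: gauge x along (0.707,0,0.707), dial normal (-0.707,0,0.707) here.
- pass_floor (a point): Centre of the floor of the fixed pass nest: aluminium plate 92 mm square with a shallow pocket 76 mm square inside a rim 8 mm high; the floor lies 6 mm above the bench. z up, x and y along its sides.
- reject_floor (a point): Centre of the floor of the fixed reject tray: grey open tray, 200 mm (its x) by 160 mm (its y) inside, walls 15 mm above a floor that lies 5 mm above the bench. z up.
- flask: Bystander: conical glass flask, 80 mm across, 123 mm high, beyond the work. Origin at the centre of its underside. Leave alone.
- beaker: Bystander: glass beaker, 70 mm across, 90 mm high, beyond the work. Origin at the centre of its underside. Leave alone.
- dishes: Bystander: stack of glass culture dishes, 90 mm across, 29 mm high, beyond the work. Origin at the centre of its underside. Leave alone.

How it is judged (in metres and radians):
On the way:
1. the passed gauge leans on the sloping rest, foot on the ledge, let go (distance between round_gauge_centre and rest_seat below 0.02 m and angle between round_gauge_centre's own x axis and vertical between 0.6354 and 0.9354 rad and angle between round_gauge_centre's own z axis and vertical below 0.9854 rad and contact force between the fingers and round_gauge below 0.1 N and linear speed of round_gauge below 0.02 m/s), for 0.2 s.
At the end, for the whole second after the job is handed in: Round-tag gauge upright (within 3.4 degrees), still, foot flat on the pass nest's floor, within 26 mm of its centre; crossbar-tag gauge still on its back, dial up (within 3.4 degrees), flat on the reject tray's floor inside its walls; both released (angle between round_gauge_centre's own x axis and vertical below 0.06 rad and horizontal distance between round_gauge_foot and pass_floor below 0.026 m and z of round_gauge_foot in the frame of pass_floor between -0.003 and 0.003 m and linear speed of each of round_gauge, bar_gauge below 0.01 m/s and angular speed of each of round_gauge, bar_gauge below 0.05 rad/s and angle between bar_gauge_centre's own z axis and vertical below 0.06 rad and z of bar_gauge_centre in the frame of reject_floor between 0.016 and 0.024 m and x of bar_gauge_centre in the frame of reject_floor between -0.1 and 0.1 m and y of bar_gauge_centre in the frame of reject_floor between -0.08 and 0.08 m and x of bar_gauge_foot in the frame of reject_floor between -0.1 and 0.1 m and y of bar_gauge_foot in the frame of reject_floor between -0.08 and 0.08 m); the robot touches nothing.
It fails at once if the passed gauge is set down hard in the nest (over 40 N) (contact force between round_gauge and pass_nest above 40 N).
It fails at once if flask displaced more than 25 mm (distance of flask from where it was at the start of the episode above 0.025 m).
It fails at once if beaker displaced more than 25 mm (distance of beaker from where it was at the start of the episode above 0.025 m).
It fails at once if dishes displaced more than 25 mm (distance of dishes from where it was at the start of the episode above 0.025 m).
It also fails if it takes over 69 s, if anything falls off the work surface, if the arm or the gripper's body presses on something with over 40 N, if the wrist force passes 120 N, or if a joint passes its speed limit or range.

## Working session

There is one attempt and no reset: what is moved stays moved. The work goes in short steps, Python scripts to look and compute and a shell command to move; the robot and the scene stay as the last step left them, time stands still between calls to the robot, and variables do not carry over. Pictures are saved under pics/ and viewed, about 8 in all and at most 12, crops included, and the job is handed in when it is done.

```bash
ls; mkdir -p pics
cat > h.py <<'E'
import numpy as np, cv2
from plant import status, capture, job, finder
from scipy.spatial.transform import Rotation as R
def pose():
    s=status.observe(); return np.array(s["tool_pos"]),R.from_euler('xyz',s["tool_rot"],degrees=True)
def pts(names,cams=("scene","top")):
    for c in cams:
        d=capture(c); T=np.array(d["cam_to_world"])
        for n in names:
            r=finder.spot_point(n,c)
            for x in r[:3]:
                p=T@np.r_[x["centre"],1]; print(c,n,round(x["confidence"],2),p[:3].round(4))
E
python3 - <<'E'
from h import *
print(status.observe())
for c in("scene","top"):
    d=capture(c); cv2.imwrite(f"pics/{c}0.png",d["img"]); print(c,np.array(d["cam_to_world"]).round(3).tolist(),d["fx"],d["dist_coeffs"])
pts(["round_gauge_centre","round_gauge_foot","bar_gauge_centre","bar_gauge_foot","rest_seat","pass_floor","reject_floor","flask","beaker","dishes"])
E
```

```text
pics
{'clock': 0.0, 'joints': array([-8.57157847e+01,  1.64530294e+01,  9.04238274e+01, -1.67186067e-03,
        7.32586692e+01, -8.59371584e+00]), 'qd': array([ 0.04404241, -0.07893052, -0.0021979 , -0.00168767, -0.08646377,
       -0.13443998]), 'joint_torque': array([ 1.29166285e-03, -4.05978870e+01, -2.92624658e+01, -1.71259267e-04,
        5.81697706e-03, -7.80967952e-06]), 'tool_pos': array([ 0.15041636, -0.65730686,  0.21454238]), 'tool_rot': array([-1.79981331e+02,  1.34243535e-01, -7.71215635e+01]), 'contact_force': array([-0.52273791,  0.26690694, -0.42096206]), 'moment': array([ 0.01273892, -0.02800988, -0.00781385]), 'finger_gap': 0.0852080357633995}
scene [[-0.481, -0.537, 0.693, 1.364], [0.877, -0.303, 0.374, 0.398], [0.009, 0.788, 0.616, 0.793], [0.0, 0.0, 0.0, 1.0]] 407.8504126690548 [-0.03602319  0.          0.          0.          0.        ]
top [[0.021, 0.993, -0.118, 0.493], [-1.0, 0.022, 0.009, 0.012], [0.012, 0.118, 0.993, 0.978], [0.0, 0.0, 0.0, 1.0]] 377.58607686848904 [-0.03202348  0.          0.          0.          0.        ]
scene round_gauge_centre 0.97
[... 524 characters left out ...]
dishes 0.93 [ 7.327e-01  3.390e-02 -7.000e-04]
top round_gauge_centre 0.96 [0.4561 0.2075 0.0165]
top round_gauge_centre 0.24 [ 0.4702 -0.4078  0.0092]
top round_gauge_foot 0.98 [0.5504 0.2075 0.0195]
top round_gauge_foot 0.38 [0.5102 0.3729 0.0058]
top bar_gauge_centre 0.63 [0.5361 0.0234 0.0204]
top bar_gauge_foot 0.84 [0.6328 0.0011 0.0248]
top bar_gauge_foot 0.71 [0.512  0.3719 0.0041]
top rest_seat 0.73 [ 0.4615 -0.1812  0.1069]
top rest_seat 0.32 [0.5485 0.2116 0.0224]
top pass_floor 0.88 [ 0.4752 -0.4103  0.0097]
top flask 0.7 [7.206e-01 1.779e-01 3.000e-04]
top beaker 0.96 [ 7.103e-01 -2.096e-01  5.000e-04]
top dishes 0.55 [0.7275 0.0354 0.0013]
top dishes 0.17 [0.455  0.2032 0.0179]
```

View pics/scene0.png

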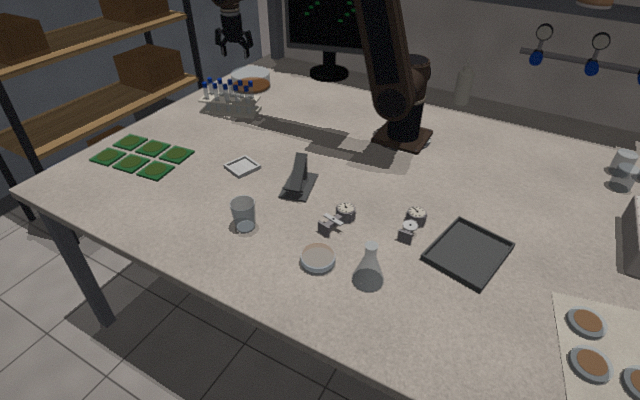

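View pics/top0.png

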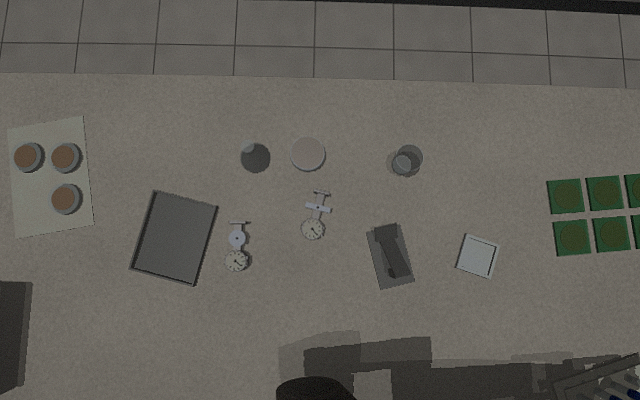

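Run:
```python
from h import *
a=cv2.imread("pics/scene0.png")[130:280,210:450]; b=cv2.imread("pics/top0.png")[170:300,340:520]
a=cv2.resize(a,None,fx=3.2,fy=3.2,interpolation=3)[:,:400*2]; 
b=cv2.resize(b,None,fx=4.4,fy=4.4,interpolation=3)
cv2.imwrite("pics/c1.png",cv2.convertScaleAbs(a,alpha=1.8)); cv2.imwrite("pics/c2.png",cv2.convertScaleAbs(b,alpha=1.8))
```

```text
(no output)
```

View pics/c1.png

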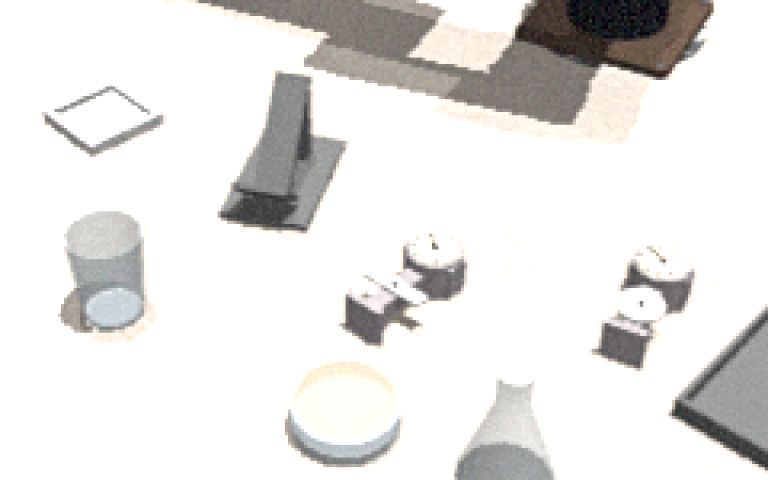

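View pics/c2.png

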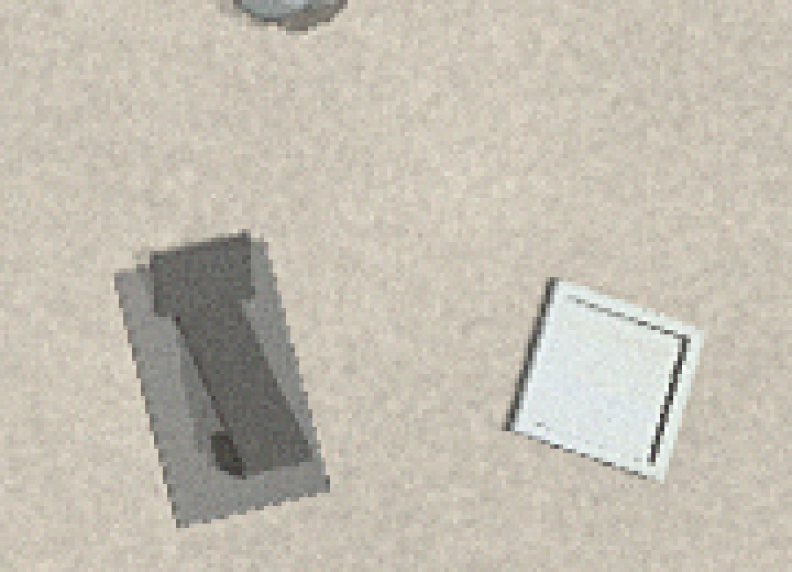

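```bash
cat >> h.py <<'E'
def ray(d,uv,z):
    K=np.array([[d["fx"],0,d["cx"]],[0,d["fy"],d["cy"]],[0,0,1]]);T=np.array(d["cam_to_world"])
    p=cv2.undistortPoints(np.array([uv],float).reshape(-1,1,2),K,np.array(d["dist_coeffs"]))[:,0]
    v=(T[:3,:3]@np.c_[p[:,0],-p[:,1],-np.ones(len(p))].T).T; o=T[:3,3]
    return o+v*((z-o[2])/v[:,2])[:,None]
def down(yaw,tilt=None):  # tool x along yaw, z down; optional tilt vec: tool z direction
    x=np.array([np.cos(np.radians(yaw)),np.sin(np.radians(yaw)),0]); z=np.array([0,0,-1.]) if tilt is None else np.array(tilt)/np.linalg.norm(tilt)
    x=x-z*(x@z); x/=np.linalg.norm(x); return R.from_matrix(np.c_[x,np.cross(z,x),z])
def row(p,Rt,ref=None):
    p0,R0=pose() if ref is None else ref
    d=R0.inv().apply(np.array(p)-p0); a=(R0.inv()*Rt).as_rotvec()
    print("dxyz",d.round(4),"axyz",a.round(4))
E
python3 - <<'E'
from h import *
d=capture("top")
c=lambda l:[(x/4.4+340,y/4.4+170) for x,y in l]
b=ray(d,c([(115,272),(265,240),(329,490),(180,527)]),0.004)[:,:2]; print("rest base",b.round(4).tolist()); v=(b[2]+b[3]-b[0]-b[1]);print(np.degrees(np.arctan2(v[1],v[0])))
n=ray(d,c([(553,278),(703,330),(662,483),(508,430)]),0.014)[:,:2];print("nest",n.mean(0)); v=n[1]+n[2]-n[0]-n[3];print(np.degrees(np.arctan2(v[1],v[0])),np.linalg.norm(n-np.roll(n,1,0),axis=1))
t=ray(d,[(154,190),(218,206),(197,286),(130,268)],0.02)[:,:2];print("tray",t.mean(0)); v=t[2]+t[3]-t[0]-t[1];print(np.degrees(np.arctan2(v[1],v[0])),np.linalg.norm(t-np.roll(t,1,0),axis=1))
row([.534,.0195,.15],down(-103))
E
```

```text
rest base [[0.5316, -0.1185], [0.5522, -0.2069], [0.4081, -0.2439], [0.3856, -0.1573]]
-165.37517519311768
nest [ 0.47445332 -0.40420136]
-107.89342289160038 [0.09255633 0.09279973 0.09237514 0.0941869 ]
tray [0.5069672  0.36739462]
167.47602337609953 [0.20423023 0.17099702 0.20571123 0.17594344]
dxyz [-0.575  -0.5249  0.0659] axyz [-0.      0.      0.4517]
```

```bash
python3 -m creep '[{"dx":-0.37,"dy":-0.34,"dz":0.0,"az":0.45,"fingers":0.085},{"dx":-0.37,"dy":-0.34,"dz":0.0,"az":0.45,"fingers":0.085},{"dx":-0.37,"dy":-0.34,"dz":0.0,"az":0.45,"fingers":0.085},{"dx":-0.37,"dy":-0.34,"dz":0.0,"az":0.45,"fingers":0.085},{"dx":-0.37,"dy":-0.34,"dz":0.0,"az":0.45,"fingers":0.085},{"dx":-0.37,"dy":-0.34,"dz":0.0,"az":0.45,"fingers":0.085},{"dx":-0.37,"dy":-0.34,"dz":0.0,"az":0.45,"fingers":0.085},{"dx":-0.37,"dy":-0.34,"dz":0.0,"az":0.45,"fingers":0.085}]'; python3 -c "
from h import *
row([.534,.0195,.12],down(-103))"
```

```text
dxyz [-0.575  -0.5249  0.0959] axyz [-0.      0.      0.4517]schema error: expected keys ax, ay, az, dx, dy, dz, fingers
```

All seven keys are needed in each row.

```bash
python3 -m creep '[{"ax":0,"ay":0,"az":0.45,"dx":-0.37,"dy":-0.34,"dz":0,"fingers":0.085},{"ax":0,"ay":0,"az":0.45,"dx":-0.37,"dy":-0.34,"dz":0,"fingers":0.085},{"ax":0,"ay":0,"az":0.45,"dx":-0.37,"dy":-0.34,"dz":0,"fingers":0.085},{"ax":0,"ay":0,"az":0.45,"dx":-0.37,"dy":-0.34,"dz":0,"fingers":0.085},{"ax":0,"ay":0,"az":0.45,"dx":-0.37,"dy":-0.34,"dz":0,"fingers":0.085},{"ax":0,"ay":0,"az":0.45,"dx":-0.37,"dy":-0.34,"dz":0,"fingers":0.085},{"ax":0,"ay":0,"az":0.45,"dx":-0.37,"dy":-0.34,"dz":0,"fingers":0.085},{"ax":0,"ay":0,"az":0.45,"dx":-0.37,"dy":-0.34,"dz":0,"fingers":0.085}]'; python3 -c "
from h import *
row([.534,.0195,.12],down(-103))"
```

```text
clock: 2.25
tool_pos: [0.399, -0.2219, 0.2164]
tool_rot: [-179.9, -0.0, -102.9]
contact_force: [0.8, -0.7, 0.4]
finger_gap: 0.085
dxyz [-0.2656 -0.0774  0.0964] axyz [-0.0014 -0.0006  0.0012]
```

```bash
python3 -m creep '[{"ax":0,"ay":0,"az":0,"dx":-0.2655,"dy":-0.0775,"dz":0.05,"fingers":0.085},{"ax":0,"ay":0,"az":0,"dx":-0.2655,"dy":-0.0775,"dz":0.096,"fingers":0.085},{"ax":0,"ay":0,"az":0,"dx":-0.2655,"dy":-0.0775,"dz":0.096,"fingers":0.085},{"ax":0,"ay":0,"az":0,"dx":-0.2655,"dy":-0.0775,"dz":0.096,"fingers":0.085},{"ax":0,"ay":0,"az":0,"dx":-0.2655,"dy":-0.0775,"dz":0.096,"fingers":0.085},{"ax":0,"ay":0,"az":0,"dx":-0.2655,"dy":-0.0775,"dz":0.096,"fingers":0.085},{"ax":0,"ay":0,"az":0,"dx":-0.2655,"dy":-0.0775,"dz":0.096,"fingers":0.085},{"ax":0,"ay":0,"az":0,"dx":-0.2655,"dy":-0.0775,"dz":0.096,"fingers":0.085}]'; python3 -c "
from h import *
pts(['bar_gauge_centre','bar_gauge_foot'])
d=capture('scene');cv2.imwrite('pics/s2.png',cv2.resize(d['img'][130:280,230:470],None,fx=3,fy=3,interpolation=3))
row([.534,.0195,.028],down(-103))"
```

```text
clock: 3.25
tool_pos: [0.5332, 0.0168, 0.1208]
tool_rot: [-179.9, -0.0, -103.0]
contact_force: [-0.2, -0.7, 0.6]
finger_gap: 0.085
scene bar_gauge_centre 0.71 [0.5385 0.0197 0.0242]
scene bar_gauge_foot 0.69 [ 0.632  -0.003   0.0208]
scene bar_gauge_foot 0.58 [ 0.7207  0.1772 -0.0009]
top bar_gauge_foot 0.58 [ 0.6341 -0.0007  0.0214]
dxyz [-0.0023 -0.0004  0.0922] axyz [-0.0004  0.      0.0009]
```

View pics/s2.png

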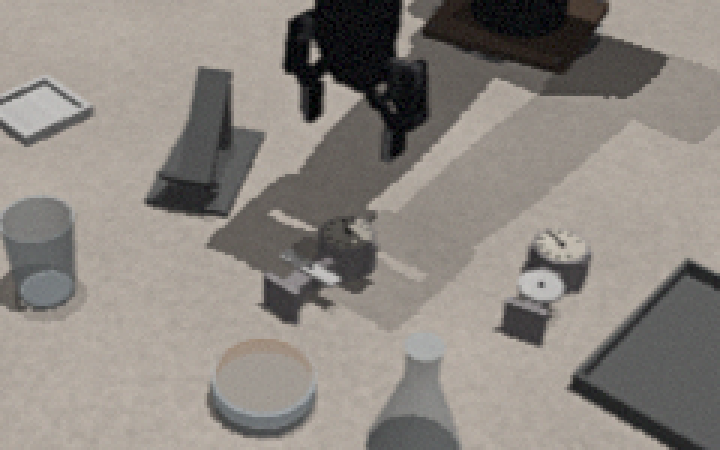

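```bash
python3 -m creep '[{"ax":0,"ay":0,"az":0,"dx":-0.004,"dy":-0.001,"dz":0.04,"fingers":0.085},{"ax":0,"ay":0,"az":0,"dx":-0.004,"dy":-0.001,"dz":0.075,"fingers":0.085},{"ax":0,"ay":0,"az":0,"dx":-0.004,"dy":-0.001,"dz":0.093,"fingers":0.085},{"ax":0,"ay":0,"az":0,"dx":-0.004,"dy":-0.001,"dz":0.093,"fingers":0.085},{"ax":0,"ay":0,"az":0,"dx":-0.004,"dy":-0.001,"dz":0.093,"fingers":0.04},{"ax":0,"ay":0,"az":0,"dx":-0.004,"dy":-0.001,"dz":0.093,"fingers":0.04},{"ax":0,"ay":0,"az":0,"dx":-0.004,"dy":-0.001,"dz":0.093,"fingers":0.04},{"ax":0,"ay":0,"az":0,"dx":-0.004,"dy":-0.001,"dz":0.093,"fingers":0.04}]'; python3 -m creep '[{"ax":0,"ay":0,"az":0,"dx":0,"dy":0,"dz":0,"fingers":0.04},{"ax":0,"ay":0,"az":0,"dx":0,"dy":0,"dz":0,"fingers":0.04},{"ax":0,"ay":0,"az":0,"dx":0,"dy":0,"dz":-0.03,"fingers":0.04},{"ax":0,"ay":0,"az":0,"dx":0,"dy":0,"dz":-0.07,"fingers":0.04},{"ax":0,"ay":0,"az":0,"dx":0,"dy":0,"dz":-0.12,"fingers":0.04},{"ax":0,"ay":0,"az":0,"dx":0,"dy":0,"dz":-0.12,"fingers":0.04},{"ax":0,"ay":0,"az":0,"dx":0,"dy":0,"dz":-0.12,"fingers":0.04}]'; python3 -c "
from h import *
row([.471,.378,.148],down(-102.5))
d=capture('scene');cv2.imwrite('pics/s3.png',cv2.resize(d['img'][100:300,230:550],None,fx=2.5,fy=2.5,interpolation=3))"
```

```text
clock: 4.6
tool_pos: [0.5352, 0.0215, 0.0275]
tool_rot: [-179.9, 0.0, -102.9]
contact_force: [-0.1, 0.6, -0.6]
finger_gap: 0.0403
clock: 5.48
tool_pos: [0.5346, 0.0216, 0.1466]
tool_rot: [180.0, -0.0, -102.9]
contact_force: [-0.1, -0.2, 0.3]
finger_gap: 0.0401
dxyz [-0.3332  0.1415 -0.0014] axyz [ 0.0005 -0.     -0.007 ]
```

View pics/s3.png

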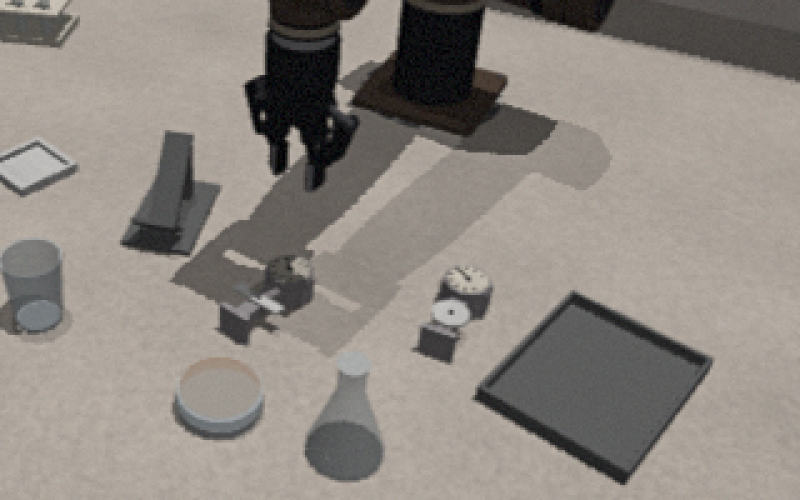

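```bash
cat >> h.py <<'E'
def proj(d,P):
    K=np.array([[d["fx"],0,d["cx"]],[0,d["fy"],d["cy"]],[0,0,1]]);T=np.linalg.inv(np.array(d["cam_to_world"]))
    q=np.atleast_2d(P)@T[:3,:3].T+T[:3,3]; q=q*[1,-1,-1]
    return cv2.projectPoints(q,np.zeros(3),np.zeros(3),K,np.array(d["dist_coeffs"]))[0][:,0]
E
python3 - <<'E'
from h import *
p,_=pose()
for c in("scene","top"):
    d=capture(c); print(c,proj(d,[p+[0,0,-.022],[.535,.021,.02],[.632,-.001,.02],[.456,.2065,.02],[.55,.2075,.02]]).round(1).tolist())
    if c=="top": cv2.imwrite("pics/t3.png",cv2.convertScaleAbs(cv2.resize(d["img"][150:310,190:400],None,fx=3.8,fy=3.8,interpolation=3),alpha=1.6))
pts(['bar_gauge_centre','bar_gauge_foot'])
print(status.observe()['joints'].round(1))
E
```

```text
scene [[348.0, 183.9], [346.1, 212.6], [323.4, 229.8], [415.7, 217.5], [404.8, 237.4]]
top [[311.3, 227.5], [312.0, 229.1], [321.5, 191.3], [237.3, 258.9], [238.6, 221.5]]
scene bar_gauge_centre 0.81 [0.5359 0.0198 0.0232]
scene bar_gauge_foot 0.9 [ 0.632  -0.0065  0.0222]
top bar_gauge_centre 0.34 [ 0.7112 -0.2083 -0.0014]
top bar_gauge_foot 0.51 [ 0.6376 -0.0011  0.0217]
[ -8.6   2.8 113.5   0.   63.8  94.3]
```

View pics/t3.png

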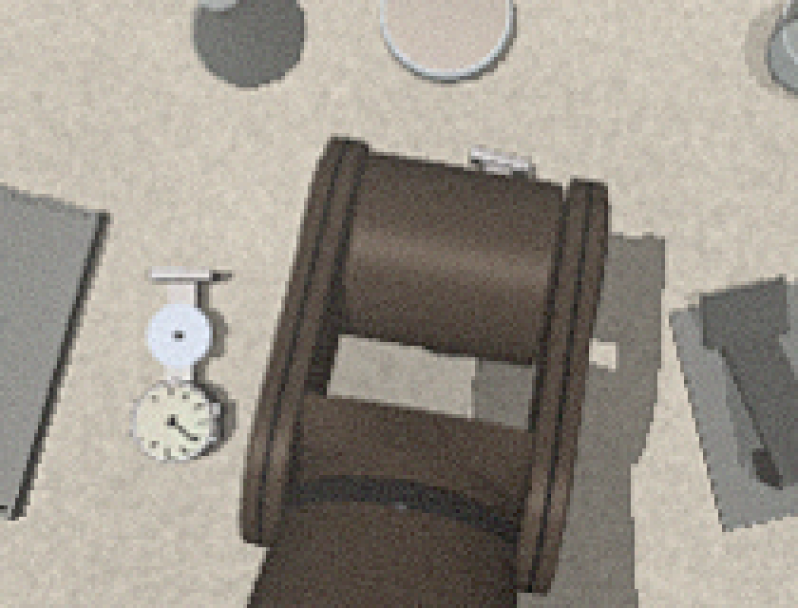

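Run:
```python
from h import *
p,Rr=pose()
d=capture("scene"); x0,y0,s=300,110,7
im=cv2.convertScaleAbs(cv2.resize(d["img"][y0:y0+80,x0:x0+100],None,fx=s,fy=s,interpolation=3),alpha=2.5,beta=20)
for dz,c in((.022,(0,0,255)),(.003,(0,255,0)),(-.051,(255,0,0))):
    for dx in(-.02,0,.02):
        u=proj(d,p+Rr.apply([dx,0,dz]))[0]; cv2.circle(im,(int((u[0]-x0)*s),int((u[1]-y0)*s)),4,c,-1)
cv2.imwrite("pics/g.png",im)
s0=np.array([.1504,-.6573,.2145]); print(proj(d,[s0+[0,0,-.022]]))
```

```text
[[237.4426946   69.71560087]]
```

View pics/g.png

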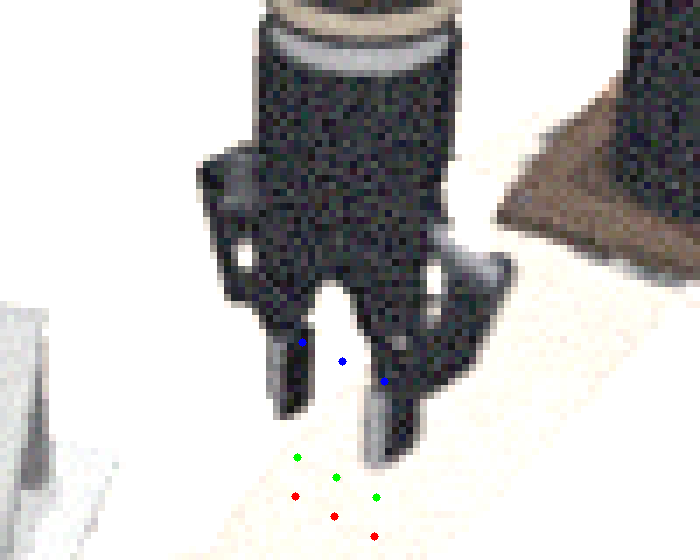

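```bash
python3 -m creep '[{"ax":0,"ay":0,"az":0,"dx":-0.35,"dy":0.05,"dz":0,"fingers":0.02},{"ax":0,"ay":0,"az":0,"dx":-0.35,"dy":0.05,"dz":0,"fingers":0.02},{"ax":0,"ay":0,"az":0,"dx":-0.35,"dy":0.05,"dz":0,"fingers":0.02},{"ax":0,"ay":0,"az":0,"dx":-0.35,"dy":0.05,"dz":0,"fingers":0.02},{"ax":0,"ay":0,"az":0,"dx":-0.35,"dy":0.05,"dz":0,"fingers":0.02},{"ax":0,"ay":0,"az":0,"dx":-0.35,"dy":0.05,"dz":0,"fingers":0.02},{"ax":0,"ay":0,"az":0,"dx":-0.35,"dy":0.05,"dz":0,"fingers":0.02},{"ax":0,"ay":0,"az":0,"dx":-0.35,"dy":0.05,"dz":0,"fingers":0.02}]'
python3 - <<'E'
from h import *
p,Rr=pose(); ims=[]
for c in ("scene","top"):
    d=capture(c); u0=proj(d,p)[0].astype(int); x0,y0,s=max(u0[0]-50,0),max(u0[1]-50,0),4
    im=cv2.convertScaleAbs(cv2.resize(d["img"][y0:y0+100,x0:x0+100],(400,400),interpolation=3),alpha=2.5,beta=20)
    for dz,col in((.022,(0,0,255)),(.003,(0,255,0)),(-.051,(255,0,0))):
        for dx in(-.01,.01):
            u=proj(d,p+Rr.apply([dx,0,dz]))[0]; cv2.circle(im,(int((u[0]-x0)*s),int((u[1]-y0)*s)),3,col,-1)
    print(c,x0,y0); ims.append(im)
cv2.imwrite("pics/g2.png",np.hstack(ims))
E
```

```text
clock: 6.98
tool_pos: [0.5641, 0.3733, 0.1465]
tool_rot: [180.0, -0.1, -102.9]
contact_force: [-0.5, 0.5, -0.9]
finger_gap: 0.0199
scene 425 176
top 102 159
```

View pics/g2.png

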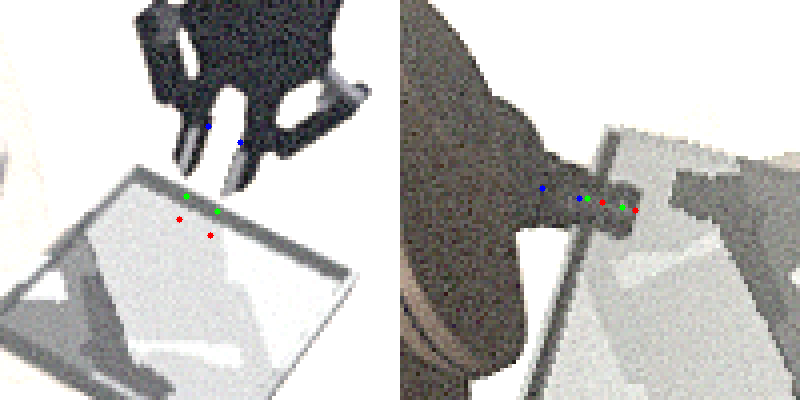

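```bash
python3 -m creep '[{"ax":0,"ay":0,"az":0,"dx":0.35,"dy":-0.05,"dz":0,"fingers":0.085},{"ax":0,"ay":0,"az":0,"dx":0.35,"dy":-0.05,"dz":0,"fingers":0.085},{"ax":0,"ay":0,"az":0,"dx":0.35,"dy":-0.05,"dz":0,"fingers":0.085},{"ax":0,"ay":0,"az":0,"dx":0.35,"dy":-0.05,"dz":0,"fingers":0.085},{"ax":0,"ay":0,"az":0,"dx":0.35,"dy":-0.05,"dz":0.03,"fingers":0.085},{"ax":0,"ay":0,"az":0,"dx":0.35,"dy":-0.05,"dz":0.08,"fingers":0.085},{"ax":0,"ay":0,"az":0,"dx":0.35,"dy":-0.05,"dz":0.08,"fingers":0.085},{"ax":0,"ay":0,"az":0,"dx":0.35,"dy":-0.05,"dz":0.08,"fingers":0.085}]'
python3 -m creep '[{"ax":0,"ay":0,"az":0,"dx":0,"dy":0,"dz":0.04,"fingers":0.085},{"ax":0,"ay":0,"az":0,"dx":0,"dy":0,"dz":0.065,"fingers":0.085},{"ax":0,"ay":0,"az":0,"dx":0,"dy":0,"dz":0.065,"fingers":0.085}]'
python3 -m creep '[{"ax":0,"ay":0,"az":0,"dx":0,"dy":0,"dz":0.007,"fingers":0.085},{"ax":0,"ay":0,"az":0,"dx":0,"dy":0,"dz":0.014,"fingers":0.085},{"ax":0,"ay":0,"az":0,"dx":0,"dy":0,"dz":0.014,"fingers":0.085}]'
```

```text
clock: 8.07
tool_pos: [0.5343, 0.0209, 0.0666]
tool_rot: [179.9, 0.0, -103.0]
contact_force: [0.7, -0.2, 0.4]
finger_gap: 0.0851
clock: 8.45
tool_pos: [0.5346, 0.0227, 0.0018]
tool_rot: [179.9, 0.0, -102.8]
contact_force: [-0.3, 0.0, -0.1]
finger_gap: 0.0848
clock: 8.82
tool_pos: [0.535, 0.0216, -0.0119]
tool_rot: [-180.0, 0.0, -102.9]
contact_force: [0.3, 0.0, -0.9]
finger_gap: 0.0853
```

```bash
python3 -m creep '[{"ax":0,"ay":0,"az":0,"dx":0,"dy":0,"dz":0,"fingers":0.04},{"ax":0,"ay":0,"az":0,"dx":0,"dy":0,"dz":0,"fingers":0.04},{"ax":0,"ay":0,"az":0,"dx":0,"dy":0,"dz":0,"fingers":0.04},{"ax":0,"ay":0,"az":0,"dx":0,"dy":0,"dz":0,"fingers":0.04},{"ax":0,"ay":0,"az":0,"dx":0,"dy":0,"dz":0,"fingers":0.04}]'
```

```text
clock: 9.45
tool_pos: [0.5356, 0.0212, -0.0113]
tool_rot: [-179.9, -0.0, -102.9]
contact_force: [0.0, -1.3, 5.7]
finger_gap: 0.055
```

```bash
python3 -m creep '[{"ax":0,"ay":0,"az":0,"dx":0,"dy":0,"dz":-0.04,"fingers":0.04},{"ax":0,"ay":0,"az":0,"dx":0,"dy":0,"dz":-0.10,"fingers":0.04},{"ax":0,"ay":0,"az":0,"dx":-0.055,"dy":0.023,"dz":-0.12,"fingers":0.04},{"ax":0,"ay":0,"az":0,"dx":-0.11,"dy":0.046,"dz":-0.12,"fingers":0.04},{"ax":0,"ay":0,"az":0,"dx":-0.165,"dy":0.069,"dz":-0.12,"fingers":0.04},{"ax":0,"ay":0,"az":0,"dx":-0.22,"dy":0.092,"dz":-0.12,"fingers":0.04},{"ax":0,"ay":0,"az":0,"dx":-0.275,"dy":0.115,"dz":-0.12,"fingers":0.04},{"ax":0,"ay":0,"az":0,"dx":-0.334,"dy":0.14,"dz":-0.12,"fingers":0.04}]'
python3 -m creep '[{"ax":0,"ay":0,"az":0,"dx":0,"dy":0,"dz":0,"fingers":0.04},{"ax":0,"ay":0,"az":0,"dx":0,"dy":0,"dz":0,"fingers":0.04}]'
python3 -c "
from h import *
pts(['bar_gauge_centre','bar_gauge_foot'])"
```

```text
clock: 10.45
tool_pos: [0.4711, 0.3779, 0.1055]
tool_rot: [179.8, -0.1, -102.9]
contact_force: [1.7, 0.2, -3.8]
finger_gap: 0.0552
clock: 10.7
tool_pos: [0.4717, 0.3763, 0.1057]
tool_rot: [179.8, -0.2, -102.8]
contact_force: [-1.7, -0.1, -4.6]
finger_gap: 0.0551
scene bar_gauge_centre 0.17 [0.549  0.2045 0.0225]
scene bar_gauge_foot 0.67 [0.5664 0.3525 0.1371]
top bar_gauge_centre 0.79 [0.4733 0.3784 0.1388]
top bar_gauge_foot 0.67 [0.5729 0.3565 0.1404]
```

```bash
python3 -m creep '[{"ax":0,"ay":0,"az":0,"dx":0,"dy":0,"dz":0.04,"fingers":0.04},{"ax":0,"ay":0,"az":0,"dx":0,"dy":0,"dz":0.08,"fingers":0.04},{"ax":0,"ay":0,"az":0,"dx":0,"dy":0,"dz":0.10,"fingers":0.04},{"ax":0,"ay":0,"az":0,"dx":0,"dy":0,"dz":0.108,"fingers":0.04},{"ax":0,"ay":0,"az":0,"dx":0,"dy":0,"dz":0.11,"fingers":0.04},{"ax":0,"ay":0,"az":0,"dx":0,"dy":0,"dz":0.111,"fingers":0.04},{"ax":0,"ay":0,"az":0,"dx":0,"dy":0,"dz":0.112,"fingers":0.04},{"ax":0,"ay":0,"az":0,"dx":0,"dy":0,"dz":0.112,"fingers":0.04}]'
```

```text
clock: 12.0
tool_pos: [0.4736, 0.377, -0.0034]
tool_rot: [-180.0, 0.0, -102.9]
contact_force: [-0.0, 0.7, -4.0]
finger_gap: 0.0553
```

```bash
python3 -m creep '[{"ax":0,"ay":0,"az":0,"dx":0,"dy":0,"dz":0.001,"fingers":0.04},{"ax":0,"ay":0,"az":0,"dx":0,"dy":0,"dz":0.002,"fingers":0.04},{"ax":0,"ay":0,"az":0,"dx":0,"dy":0,"dz":0.002,"fingers":0.04}]'
```

```text
clock: 12.38
tool_pos: [0.4732, 0.3767, -0.0062]
tool_rot: [180.0, -0.0, -102.9]
contact_force: [0.2, -0.2, -3.8]
finger_gap: 0.0552
```

```bash
python3 -m creep '[{"ax":0,"ay":0,"az":0,"dx":0,"dy":0,"dz":0.001,"fingers":0.04},{"ax":0,"ay":0,"az":0,"dx":0,"dy":0,"dz":0.0015,"fingers":0.04},{"ax":0,"ay":0,"az":0,"dx":0,"dy":0,"dz":0.0015,"fingers":0.04}]'
```

```text
clock: 12.75
tool_pos: [0.4733, 0.3768, -0.0063]
tool_rot: [180.0, -0.0, -102.9]
contact_force: [-4.3, -2.1, 4.0]
finger_gap: 0.0549
```

```bash
python3 -m creep '[{"ax":0,"ay":0,"az":0,"dx":0,"dy":0,"dz":0,"fingers":0.085},{"ax":0,"ay":0,"az":0,"dx":0,"dy":0,"dz":0,"fingers":0.085},{"ax":0,"ay":0,"az":0,"dx":0,"dy":0,"dz":0,"fingers":0.085},{"ax":0,"ay":0,"az":0,"dx":0,"dy":0,"dz":-0.03,"fingers":0.085},{"ax":0,"ay":0,"az":0,"dx":0,"dy":0,"dz":-0.08,"fingers":0.085},{"ax":0,"ay":0,"az":-0.22,"dx":0.06,"dy":-0.007,"dz":-0.09,"fingers":0.085},{"ax":0,"ay":0,"az":-0.22,"dx":0.12,"dy":-0.014,"dz":-0.09,"fingers":0.085},{"ax":0,"ay":0,"az":-0.22,"dx":0.17,"dy":-0.019,"dz":-0.09,"fingers":0.085}]'
python3 -c "
from h import *
pts(['bar_gauge_centre','bar_gauge_foot','round_gauge_centre','round_gauge_foot','reject_floor'])
row([.454,.207,-.009],down(-90))"
```

```text
clock: 13.75
tool_pos: [0.4538, 0.2052, 0.0828]
tool_rot: [-179.9, 0.0, -90.3]
contact_force: [0.1, -0.6, -0.2]
finger_gap: 0.0849
scene bar_gauge_centre 0.85 [0.4735 0.3752 0.0279]
scene bar_gauge_foot 0.58 [0.571  0.3553 0.0227]
scene round_gauge_centre 0.97 [0.4557 0.2043 0.0242]
scene round_gauge_centre 0.24 [0.5497 0.2013 0.0197]
scene round_gauge_foot 0.93 [0.5491 0.2058 0.0226]
scene reject_floor 0.93 [0.5065 0.3706 0.0019]
top bar_gauge_centre 0.85 [0.4769 0.3774 0.0256]
top bar_gauge_foot 0.41 [0.7197 0.1797 0.0016]
top round_gauge_centre 0.84 [0.4563 0.207  0.0176]
top round_gauge_foot 0.66 [0.55   0.2071 0.0214]
top reject_floor 0.71 [ 0.711  -0.2075 -0.0009]
top reject_floor 0.7 [0.5071 0.3755 0.0065]
dxyz [ 0.0005 -0.0002  0.0913] axyz [ 0.0001  0.     -0.0039]
```

```bash
python3 -m creep '[{"ax":0,"ay":0,"az":0,"dx":0,"dy":-0.001,"dz":0.05,"fingers":0.085},{"ax":0,"ay":0,"az":0,"dx":0,"dy":-0.001,"dz":0.08,"fingers":0.085},{"ax":0,"ay":0,"az":0,"dx":0,"dy":-0.001,"dz":0.091,"fingers":0.085},{"ax":0,"ay":0,"az":0,"dx":0,"dy":-0.001,"dz":0.091,"fingers":0.04},{"ax":0,"ay":0,"az":0,"dx":0,"dy":-0.001,"dz":0.091,"fingers":0.04},{"ax":0,"ay":0,"az":0,"dx":0,"dy":-0.001,"dz":0.091,"fingers":0.04},{"ax":0,"ay":0,"az":0,"dx":0,"dy":-0.001,"dz":0.091,"fingers":0.04},{"ax":0,"ay":0,"az":0,"dx":0,"dy":-0.001,"dz":0.091,"fingers":0.04}]'
```

```text
clock: 15.35
tool_pos: [0.4563, 0.2071, -0.007]
tool_rot: [-179.8, 0.0, -90.3]
contact_force: [-0.5, -0.1, 6.0]
finger_gap: 0.0549
```

```bash
python3 -c "
from h import *
row([.5215,-.16,.211],down(-75.4,[-.684,-.178,-.707]))
r=down(-75.4,[-.684,-.178,-.707]);print(r.as_matrix().round(3))"
```

```text
dxyz [ 0.3667 -0.0677 -0.218 ] axyz [-0.7836  0.102  -0.2462]
[[ 0.252 -0.684 -0.684]
 [-0.968 -0.178 -0.178]
 [-0.     0.707 -0.707]]
```

```bash
python3 -m creep '[{"ax":0,"ay":0,"az":0,"dx":0,"dy":0,"dz":-0.05,"fingers":0.04},{"ax":0,"ay":0,"az":0,"dx":0,"dy":0,"dz":-0.11,"fingers":0.04},{"ax":0,"ay":0,"az":0,"dx":0.03,"dy":-0.01,"dz":-0.16,"fingers":0.04},{"ax":-0.15,"ay":0.02,"az":-0.05,"dx":0.08,"dy":-0.02,"dz":-0.2,"fingers":0.04},{"ax":-0.3,"ay":0.04,"az":-0.1,"dx":0.135,"dy":-0.03,"dz":-0.218,"fingers":0.04},{"ax":-0.45,"ay":0.06,"az":-0.15,"dx":0.19,"dy":-0.04,"dz":-0.218,"fingers":0.04},{"ax":-0.6,"ay":0.08,"az":-0.2,"dx":0.245,"dy":-0.05,"dz":-0.218,"fingers":0.04},{"ax":-0.7,"ay":0.09,"az":-0.22,"dx":0.30,"dy":-0.06,"dz":-0.218,"fingers":0.04}]'; python3 -c "
from h import *
row([.5215,-.16,.211],down(-75.4,[-.684,-.178,-.707])); print(status.observe()['joints'].round(0))"
```

```text
clock: 16.35
tool_pos: [0.5135, -0.0947, 0.207]
tool_rot: [139.5, -0.3, -76.9]
contact_force: [0.7, 0.7, -5.3]
finger_gap: 0.0548
dxyz [0.0654 0.0077 0.0017] axyz [-0.0776  0.0136 -0.0232]
[-13.  21.  92. -17. 103.  66.]
```

```bash
python3 -m creep '[{"ax":-0.078,"ay":0.0136,"az":-0.023,"dx":0.04,"dy":0.008,"dz":0.002,"fingers":0.04},{"ax":-0.078,"ay":0.0136,"az":-0.023,"dx":0.065,"dy":0.008,"dz":0.002,"fingers":0.04},{"ax":-0.078,"ay":0.0136,"az":-0.023,"dx":0.065,"dy":0.008,"dz":0.002,"fingers":0.04},{"ax":-0.078,"ay":0.0136,"az":-0.023,"dx":0.065,"dy":0.008,"dz":0.002,"fingers":0.04}]'; python3 -c "
from h import *
print('A expects .54 -.155 .23; B .5215 -.16 .238')
pts(['round_gauge_centre','round_gauge_foot'])
pts(['round_gauge_centre','round_gauge_foot','rest_seat'])
d=capture('scene');cv2.imwrite('pics/s5.png',cv2.convertScaleAbs(cv2.resize(d['img'][80:240,220:420],None,fx=3.5,fy=3.5,interpolation=3),alpha=1.6))
"
```

```text
clock: 16.85
tool_pos: [0.5207, -0.1575, 0.2135]
tool_rot: [135.3, -0.1, -75.5]
contact_force: [-0.9, 1.0, -4.7]
finger_gap: 0.0548
A expects .54 -.155 .23; B .5215 -.16 .238
scene round_gauge_centre 0.53 [ 0.4754 -0.4118  0.0075]
scene round_gauge_centre 0.87 [ 0.538  -0.1567  0.2394]
scene round_gauge_centre 0.7 [ 0.4615 -0.1851  0.1074]
scene round_gauge_centre 0.42 [ 0.6059 -0.1373  0.1655]
scene round_gauge_foot 0.86 [ 0.6014 -0.1386  0.1666]
scene round_gauge_foot 0.63 [ 7.125e-01 -2.156e-01  2.000e-04]
scene rest_seat 0.66 [ 0.4581 -0.1853  0.1073]
scene rest_seat 0.26 [0.5043 0.3724 0.0046]
top round_gauge_centre 0.56 [ 0.539  -0.1548  0.2335]
top round_gauge_foot 0.41 [ 0.4763 -0.4053  0.009 ]
top rest_seat 0.53 [ 0.4615 -0.1797  0.1048]
```

View pics/s5.png

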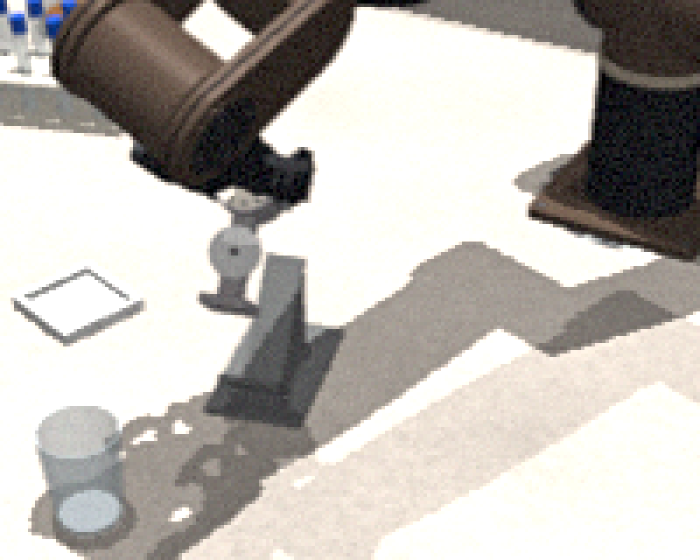

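```bash
python3 -m creep '[{"ax":0,"ay":0,"az":0,"dx":0.008,"dy":-0.023,"dz":0.04,"fingers":0.04},{"ax":0,"ay":0,"az":0,"dx":0.008,"dy":-0.023,"dz":0.08,"fingers":0.04},{"ax":0,"ay":0,"az":0,"dx":0.008,"dy":-0.023,"dz":0.115,"fingers":0.04},{"ax":0,"ay":0,"az":0,"dx":0.008,"dy":-0.023,"dz":0.13,"fingers":0.04},{"ax":0,"ay":0,"az":0,"dx":0.008,"dy":-0.023,"dz":0.138,"fingers":0.04},{"ax":0,"ay":0,"az":0,"dx":0.008,"dy":-0.023,"dz":0.138,"fingers":0.04}]'; python3 -c "
from h import *
pts(['round_gauge_centre','round_gauge_foot','rest_seat'])
pts(['round_gauge_centre','round_gauge_foot'])
print(status.observe()['joints'].round(0))
"
```

```text
clock: 18.35
tool_pos: [0.4452, -0.1871, 0.1002]
tool_rot: [135.2, -0.2, -75.5]
contact_force: [0.1, -1.1, -4.8]
finger_gap: 0.0549
scene round_gauge_centre 0.87 [ 0.4651 -0.1845  0.1245]
scene round_gauge_centre 0.61 [0.7288 0.0363 0.0031]
scene round_gauge_foot 0.7 [ 0.5273 -0.1665  0.0513]
scene round_gauge_foot 0.21 [0.4728 0.3748 0.0285]
scene rest_seat 0.58 [7.289e-01 3.490e-02 1.000e-04]
scene round_gauge_centre 0.56 [ 0.4633 -0.1849  0.1253]
scene round_gauge_foot 0.62 [ 0.5262 -0.1687  0.0531]
top round_gauge_centre 0.44 [ 7.148e-01 -2.078e-01 -1.000e-04]
top round_gauge_foot 0.23 [ 0.713  -0.2066  0.0028]
[-22.  24. 102. -25.  92.  62.]
```

```bash
python3 -m creep '[{"ax":0,"ay":0,"az":0,"dx":0,"dy":0,"dz":0.004,"fingers":0.04},{"ax":0,"ay":0,"az":0,"dx":0,"dy":0,"dz":0.008,"fingers":0.04},{"ax":0,"ay":0,"az":0,"dx":0,"dy":0,"dz":0.008,"fingers":0.04}]'; python3 -m creep '[{"ax":0,"ay":0,"az":0,"dx":0,"dy":0,"dz":0.002,"fingers":0.04},{"ax":0,"ay":0,"az":0,"dx":0,"dy":0,"dz":0.002,"fingers":0.04}]'; python3 -m creep '[{"ax":0,"ay":0,"az":0,"dx":0,"dy":0,"dz":0.002,"fingers":0.04},{"ax":0,"ay":0,"az":0,"dx":0,"dy":0,"dz":0.002,"fingers":0.04}]'
```

```text
clock: 19.42
tool_pos: [0.4384, -0.1882, 0.0935]
tool_rot: [135.1, -0.1, -75.5]
contact_force: [-0.2, 0.3, -4.9]
finger_gap: 0.0546
clock: 19.68
tool_pos: [0.4375, -0.1886, 0.0924]
tool_rot: [135.2, -0.2, -75.5]
contact_force: [-0.7, -0.4, -5.0]
finger_gap: 0.0551
clock: 19.92
tool_pos: [0.4366, -0.1891, 0.0913]
tool_rot: [135.2, -0.2, -75.5]
contact_force: [0.5, 0.4, -3.7]
finger_gap: 0.055
```

```bash
python3 -m creep '[{"ax":0,"ay":0,"az":0,"dx":0,"dy":0,"dz":0.002,"fingers":0.04},{"ax":0,"ay":0,"az":0,"dx":0,"dy":0,"dz":0.002,"fingers":0.04}]'; python3 -m creep '[{"ax":0,"ay":0,"az":0,"dx":0,"dy":-0.004,"dz":0,"fingers":0.04},{"ax":0,"ay":0,"az":0,"dx":0,"dy":-0.007,"dz":0.0,"fingers":0.04},{"ax":0,"ay":0,"az":0,"dx":0,"dy":-0.007,"dz":0.0,"fingers":0.04}]'
```

```text
clock: 20.18
tool_pos: [0.4367, -0.1891, 0.0913]
tool_rot: [135.4, -0.2, -75.5]
contact_force: [4.9, 3.9, 0.9]
finger_gap: 0.0549
clock: 20.55
tool_pos: [0.4409, -0.1889, 0.0872]
tool_rot: [135.2, -0.3, -75.5]
contact_force: [2.8, -0.1, 6.0]
finger_gap: 0.0551
```

```bash
python3 -m creep '[{"ax":0,"ay":0,"az":0,"dx":0,"dy":-0.0015,"dz":0,"fingers":0.04},{"ax":0,"ay":0,"az":0,"dx":0,"dy":-0.0015,"dz":0.0,"fingers":0.04}]';python3 -c "
from h import *
pts(['round_gauge_centre','round_gauge_foot'],('scene',))
pts(['round_gauge_centre','round_gauge_foot'])"
```

```text
clock: 20.8
tool_pos: [0.4418, -0.1887, 0.0862]
tool_rot: [135.1, -0.3, -75.5]
contact_force: [1.9, 0.6, 5.8]
finger_gap: 0.0551
scene round_gauge_centre 0.79 [ 0.4619 -0.1857  0.1096]
scene round_gauge_foot 0.77 [ 0.5232 -0.1691  0.0368]
scene round_gauge_centre 0.85 [ 0.4584 -0.185   0.1109]
scene round_gauge_centre 0.26 [ 7.109e-01 -2.132e-01  7.000e-04]
scene round_gauge_foot 0.9 [ 0.5236 -0.1652  0.0381]
scene round_gauge_foot 0.64 [ 0.4605 -0.1862  0.1107]
```

```bash
python3 -m creep '[{"ax":0,"ay":0,"az":0,"dx":0,"dy":-0.002,"dz":0,"fingers":0.04},{"ax":0,"ay":0,"az":0,"dx":0,"dy":-0.002,"dz":0.0,"fingers":0.04}]'; python3 -m creep '[{"ax":0,"ay":0,"az":0,"dx":0,"dy":-0.002,"dz":0,"fingers":0.04},{"ax":0,"ay":0,"az":0,"dx":0,"dy":-0.002,"dz":0.0,"fingers":0.04}]'
```

```text
clock: 21.5
tool_pos: [0.4432, -0.1885, 0.0848]
tool_rot: [135.1, -0.3, -75.5]
contact_force: [2.3, 0.8, 5.4]
finger_gap: 0.0548
clock: 21.75
tool_pos: [0.4446, -0.1881, 0.0834]
tool_rot: [135.1, -0.3, -75.5]
contact_force: [2.3, -0.6, 4.7]
finger_gap: 0.055
```

```bash
python3 -m creep '[{"ax":0,"ay":0,"az":0,"dx":0,"dy":-0.002,"dz":0,"fingers":0.04},{"ax":0,"ay":0,"az":0,"dx":0,"dy":-0.002,"dz":0.0,"fingers":0.04}]'; python3 -m creep '[{"ax":0,"ay":0,"az":0,"dx":0,"dy":-0.002,"dz":0,"fingers":0.04},{"ax":0,"ay":0,"az":0,"dx":0,"dy":-0.002,"dz":0.0,"fingers":0.04}]'
```

```text
clock: 22.0
tool_pos: [0.4448, -0.1881, 0.0831]
tool_rot: [134.9, -0.3, -75.5]
contact_force: [-2.4, -0.1, 10.9]
finger_gap: 0.0549
clock: 22.25
tool_pos: [0.4447, -0.1881, 0.0833]
tool_rot: [134.5, -0.3, -75.5]
contact_force: [-9.3, -0.2, 15.0]
finger_gap: 0.0548
```

```bash
python3 -m creep '[{"ax":0,"ay":0,"az":0,"dx":0,"dy":0.002,"dz":-0.001,"fingers":0.04},{"ax":0,"ay":0,"az":0,"dx":0,"dy":0.002,"dz":-0.001,"fingers":0.085},{"ax":0,"ay":0,"az":0,"dx":0,"dy":0.002,"dz":-0.001,"fingers":0.085},{"ax":0,"ay":0,"az":0,"dx":0,"dy":0.002,"dz":-0.001,"fingers":0.085},{"ax":0,"ay":0,"az":0,"dx":0,"dy":0.002,"dz":-0.001,"fingers":0.085},{"ax":0,"ay":0,"az":0,"dx":0,"dy":0.002,"dz":-0.03,"fingers":0.085},{"ax":0,"ay":0,"az":0,"dx":0,"dy":0.002,"dz":-0.08,"fingers":0.085},{"ax":0,"ay":0,"az":0,"dx":0,"dy":0.002,"dz":-0.12,"fingers":0.085}]';python3 -c "
from h import *
pts(['round_gauge_centre','round_gauge_foot','rest_seat'])
d=capture('scene');cv2.imwrite('pics/s6.png',cv2.convertScaleAbs(cv2.resize(d['img'][80:240,220:420],None,fx=3.5,fy=3.5,interpolation=3),alpha=1.6))
"
```

```text
clock: 23.25
tool_pos: [0.5278, -0.1651, 0.1657]
tool_rot: [135.2, -0.2, -75.5]
contact_force: [0.2, -0.1, -0.4]
finger_gap: 0.0848
scene round_gauge_centre 0.65 [ 0.4614 -0.1872  0.1048]
scene round_gauge_centre 0.64 [ 7.308e-01  3.640e-02 -6.000e-04]
scene round_gauge_foot 0.75 [ 0.5259 -0.1678  0.0358]
scene round_gauge_foot 0.59 [ 0.7122 -0.2163 -0.0009]
scene round_gauge_foot 0.15 [ 0.4626 -0.1841  0.1078]
scene rest_seat 0.71 [ 0.4593 -0.186   0.1064]
top round_gauge_centre 0.76 [ 0.4666 -0.1835  0.102 ]
top rest_seat 0.65 [ 0.4594 -0.1817  0.1044]
top rest_seat 0.51 [ 0.472  -0.4083  0.0115]
```

View pics/s6.png

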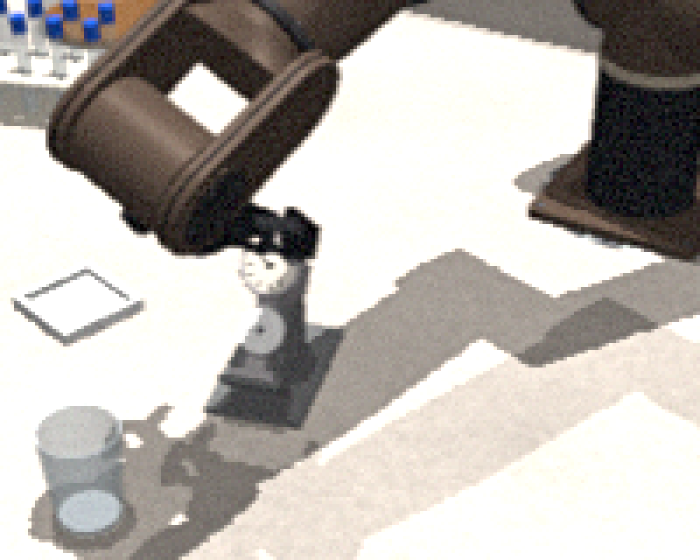

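```bash
python3 -c "
from h import *
row([.463,-.185,.2],down(-75.4))"
```

```text
dxyz [0.0035 0.0722 0.02  ] axyz [ 7.853e-01 -4.000e-04 -2.100e-03]
```

```bash
python3 -m creep '[{"ax":0.1,"ay":0,"az":0,"dx":0,"dy":0.03,"dz":-0.03,"fingers":0.085},{"ax":0.25,"ay":0,"az":0,"dx":0,"dy":0.05,"dz":-0.03,"fingers":0.085},{"ax":0.4,"ay":0,"az":0,"dx":0.003,"dy":0.07,"dz":-0.015,"fingers":0.085},{"ax":0.56,"ay":0,"az":0,"dx":0.003,"dy":0.072,"dz":0.0,"fingers":0.085},{"ax":0.72,"ay":0,"az":0,"dx":0.003,"dy":0.072,"dz":0.02,"fingers":0.085},{"ax":0.785,"ay":0,"az":-0.002,"dx":0.0035,"dy":0.072,"dz":0.02,"fingers":0.085},{"ax":0.785,"ay":0,"az":-0.002,"dx":0.0035,"dy":0.072,"dz":0.02,"fingers":0.085},{"ax":0.785,"ay":0,"az":-0.002,"dx":0.0035,"dy":0.072,"dz":0.02,"fingers":0.085}]';python3 -c "
from h import *
pts(['round_gauge_centre','round_gauge_foot'])
print(status.observe()['joints'].round(0))
row([.463,-.185,.078],down(-75.4))"
```

```text
clock: 24.7
tool_pos: [0.4646, -0.185, 0.2011]
tool_rot: [-179.9, -0.1, -75.4]
contact_force: [0.4, -0.2, -0.1]
finger_gap: 0.0852
scene round_gauge_centre 0.85 [ 0.4652 -0.1851  0.1099]
scene round_gauge_foot 0.9 [ 0.5256 -0.168   0.0356]
scene round_gauge_foot 0.17 [0.5715 0.3528 0.0231]
top round_gauge_centre 0.68 [ 0.4635 -0.1844  0.1021]
top round_gauge_foot 0.95 [ 0.5244 -0.1663  0.0344]
top round_gauge_foot 0.49 [0.7282 0.0352 0.0008]
[-33.  -5. 115.   0.  70.  42.]
dxyz [-0.0005  0.0021  0.123 ] axyz [-0.0022 -0.0019  0.0013]
```

```bash
python3 -m creep '[{"ax":0,"ay":0,"az":0,"dx":0,"dy":0.001,"dz":0.05,"fingers":0.085},{"ax":0,"ay":0,"az":0,"dx":0,"dy":0.001,"dz":0.09,"fingers":0.085},{"ax":0,"ay":0,"az":0,"dx":0,"dy":0.001,"dz":0.11,"fingers":0.085},{"ax":0,"ay":0,"az":0,"dx":0,"dy":0.001,"dz":0.122,"fingers":0.085},{"ax":0,"ay":0,"az":0,"dx":0,"dy":0.001,"dz":0.122,"fingers":0.085}]'; python3 -m creep '[{"ax":0,"ay":0,"az":0,"dx":0,"dy":0,"dz":0,"fingers":0.065},{"ax":0,"ay":0,"az":0,"dx":0,"dy":0,"dz":0,"fingers":0.058},{"ax":0,"ay":0,"az":0,"dx":0,"dy":0,"dz":0,"fingers":0.05},{"ax":0,"ay":0,"az":0,"dx":0,"dy":0,"dz":0,"fingers":0.04},{"ax":0,"ay":0,"az":0,"dx":0,"dy":0,"dz":0,"fingers":0.04},{"ax":0,"ay":0,"az":0,"dx":0,"dy":0,"dz":0,"fingers":0.04}]'
```

```text
clock: 25.62
tool_pos: [0.4637, -0.1852, 0.0786]
tool_rot: [-179.9, -0.1, -75.4]
contact_force: [-0.1, 0.1, 0.8]
finger_gap: 0.0854
clock: 26.38
tool_pos: [0.4643, -0.1851, 0.0808]
tool_rot: [-179.8, -0.1, -75.4]
contact_force: [-2.1, 3.6, 6.8]
finger_gap: 0.0548
```

```bash
python3 -m creep '[{"ax":0,"ay":0,"az":0,"dx":0,"dy":-0.015,"dz":-0.02,"fingers":0.04},{"ax":0,"ay":0,"az":0,"dx":0,"dy":-0.04,"dz":-0.05,"fingers":0.04},{"ax":0,"ay":0,"az":0,"dx":0,"dy":-0.06,"dz":-0.09,"fingers":0.04},{"ax":0,"ay":0,"az":0,"dx":0,"dy":-0.06,"dz":-0.12,"fingers":0.04},{"ax":0,"ay":0,"az":0,"dx":0,"dy":-0.06,"dz":-0.12,"fingers":0.04}]';python3 -c "
from h import *
p,r=pose();Rt=down(-107.9,[-.673,.217,-.707])
row([.4556,-.401,.185],Rt)
pts(['round_gauge_centre','round_gauge_foot','pass_floor'])
"
```

```text
clock: 27.0
tool_pos: [0.5229, -0.1708, 0.2014]
tool_rot: [-179.6, -0.4, -75.3]
contact_force: [1.1, -0.2, -5.3]
finger_gap: 0.0548
dxyz [0.2056 0.1235 0.0169] axyz [-0.7718 -0.2269  0.5368]
scene round_gauge_centre 0.56 [ 0.5245 -0.1758  0.2308]
scene round_gauge_foot 0.84 [ 0.5837 -0.1563  0.1573]
scene round_gauge_foot 0.64 [ 0.7113 -0.2145  0.0015]
scene pass_floor 0.74 [ 0.4724 -0.4111  0.0053]
top round_gauge_centre 0.79 [ 0.5221 -0.1698  0.2175]
top round_gauge_foot 0.88 [ 0.5817 -0.1493  0.1521]
top round_gauge_foot 0.75 [0.5085 0.3705 0.0051]
```

```bash
python3 -m creep '[{"ax":0,"ay":0,"az":0,"dx":0.03,"dy":0.02,"dz":-0.03,"fingers":0.04},{"ax":-0.12,"ay":-0.035,"az":0.085,"dx":0.08,"dy":0.04,"dz":-0.03,"fingers":0.04},{"ax":-0.25,"ay":-0.074,"az":0.174,"dx":0.125,"dy":0.07,"dz":-0.03,"fingers":0.04},{"ax":-0.38,"ay":-0.112,"az":0.264,"dx":0.17,"dy":0.1,"dz":-0.02,"fingers":0.04},{"ax":-0.51,"ay":-0.15,"az":0.355,"dx":0.2,"dy":0.12,"dz":-0.01,"fingers":0.04},{"ax":-0.64,"ay":-0.188,"az":0.445,"dx":0.205,"dy":0.123,"dz":0,"fingers":0.04},{"ax":-0.772,"ay":-0.227,"az":0.537,"dx":0.2056,"dy":0.1235,"dz":0,"fingers":0.04},{"ax":-0.772,"ay":-0.227,"az":0.537,"dx":0.2056,"dy":0.1235,"dz":0,"fingers":0.04}]';python3 -m creep '[{"ax":0,"ay":0,"az":0,"dx":0,"dy":0,"dz":0,"fingers":0.04},{"ax":0,"ay":0,"az":0,"dx":0,"dy":0,"dz":0,"fingers":0.04}]';python3 -c "
from h import *
row([.4556,-.401,.185],down(-107.9,[-.673,.217,-.707]))
pts(['round_gauge_centre','round_gauge_foot','pass_floor'])
pts(['round_gauge_centre','round_gauge_foot','pass_floor'])
print(status.observe()['joints'].round(0))
d=capture('scene')
cv2.imwrite('pics/s7.png',d['img']);d=capture('top');cv2.imwrite('pics/t7.png',d['img'])
"
```

```text
clock: 28.4
tool_pos: [0.4543, -0.4006, 0.1947]
tool_rot: [134.6, 0.3, -107.9]
contact_force: [0.6, 0.4, -5.3]
finger_gap: 0.0548
clock: 28.65
tool_pos: [0.4544, -0.4003, 0.2011]
tool_rot: [134.9, 0.0, -107.9]
contact_force: [0.6, 0.4, -4.6]
finger_gap: 0.0547
dxyz [ 0.0003 -0.0124  0.0104] axyz [0.0014 0.     0.0006]
scene round_gauge_centre 0.58 [ 0.4707 -0.4065  0.2257]
scene round_gauge_foot 0.68 [ 0.4652 -0.4055  0.1201]
top round_gauge_foot 0.56 [ 0.4654 -0.4041  0.1198]
top pass_floor 0.82 [ 0.4756 -0.4061  0.0109]
scene round_gauge_centre 0.62 [ 0.4696 -0.4073  0.2218]
scene round_gauge_centre 0.47 [ 0.7305  0.034  -0.0009]
scene round_gauge_foot 0.95 [ 0.4642 -0.4036  0.1194]
scene round_gauge_foot 0.29 [ 0.7313  0.0335 -0.0016]
scene pass_floor 0.97 [ 0.4746 -0.4112  0.0038]
top round_gauge_foot 0.75 [ 0.4651 -0.4017  0.1221]
top pass_floor 0.67 [0.7173 0.1768 0.001 ]
top pass_floor 0.64 [0.5723 0.3557 0.0277]
top pass_floor 0.6 [ 0.4727 -0.4055  0.0117]
[-43.  34.  77. -19. 111.  65.]
```

```bash
python3 -m creep '[{"ax":0.03,"ay":0,"az":0,"dx":0.001,"dy":-0.02,"dz":0.016,"fingers":0.04},{"ax":0.03,"ay":0,"az":0,"dx":0.001,"dy":-0.04,"dz":0.035,"fingers":0.04},{"ax":0.03,"ay":0,"az":0,"dx":0.001,"dy":-0.06,"dz":0.055,"fingers":0.04},{"ax":0.03,"ay":0,"az":0,"dx":0.001,"dy":-0.07,"dz":0.0645,"fingers":0.04},{"ax":0.03,"ay":0,"az":0,"dx":0.001,"dy":-0.07,"dz":0.0645,"fingers":0.04},{"ax":0.03,"ay":0,"az":0,"dx":0.001,"dy":-0.07,"dz":0.0645,"fingers":0.04}]';python3 -c "
from h import *
pts(['round_gauge_centre','round_gauge_foot','pass_floor'])
pts(['round_gauge_centre','round_gauge_foot','pass_floor'])
p,r=pose();print(p-r.apply([0,0,.027]))
a=capture('scene');u=proj(a,[.474,-.408,.06])[0].astype(int);i=a['img'][u[1]-45:u[1]+45,u[0]-45:u[0]+45]
b=capture('top');w=proj(b,[.474,-.408,.06])[0].astype(int);j=b['img'][w[1]-45:w[1]+45,w[0]-45:w[0]+45]
f=lambda i:cv2.convertScaleAbs(cv2.resize(i,(400,400),interpolation=3),alpha=1.8)
k=f(i)
for P in([.472,-.4065,.026],[.472,-.4065,.126]):
    q=(proj(a,P)[0]-u+45)*400/90; cv2.circle(k,tuple(int(t) for t in q),3,(0,0,255),-1)
cv2.imwrite('pics/n.png',np.hstack([k,f(j)]))
"
```

```text
clock: 30.3
tool_pos: [0.4574, -0.4026, 0.1054]
tool_rot: [136.5, 0.0, -107.9]
contact_force: [0.8, 0.3, -5.1]
finger_gap: 0.0546
scene round_gauge_centre 0.15 [ 7.150e-01 -2.178e-01 -7.000e-04]
scene round_gauge_foot 0.87 [ 0.4699 -0.4081  0.0257]
scene pass_floor 0.72 [ 0.4713 -0.4104  0.0037]
top round_gauge_foot 0.43 [ 0.4687 -0.4052  0.025 ]
top pass_floor 0.69 [ 0.4774 -0.4078  0.0098]
scene round_gauge_centre 0.62 [ 0.4736 -0.4088  0.1283]
scene round_gauge_foot 0.69 [ 0.4717 -0.409   0.0259]
scene pass_floor 0.97 [ 0.4736 -0.4079  0.0036]
scene pass_floor 0.64 [0.473  0.3753 0.0267]
top round_gauge_centre 0.57 [0.4744 0.3785 0.0258]
top round_gauge_foot 0.71 [ 0.4722 -0.4022  0.0254]
top pass_floor 0.9 [ 0.4733 -0.408   0.0068]
[ 0.47465281 -0.40781369  0.12376528]
```

View pics/n.png

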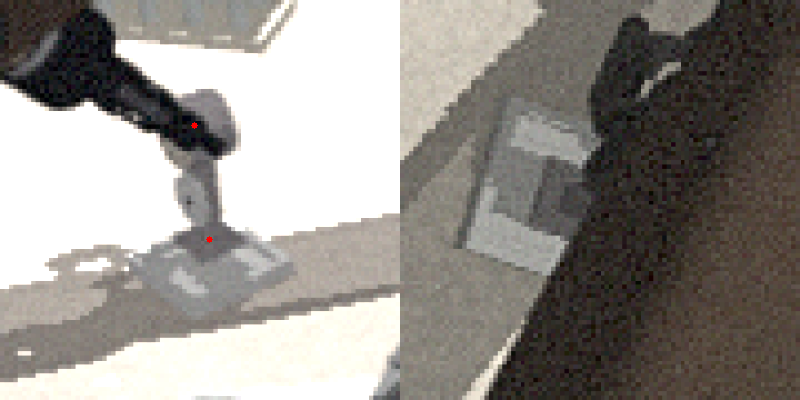

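```bash
python3 -m creep '[{"ax":0,"ay":0,"az":0,"dx":0,"dy":-0.004,"dz":0.0042,"fingers":0.04},{"ax":0,"ay":0,"az":0,"dx":0,"dy":-0.008,"dz":0.0084,"fingers":0.04},{"ax":0,"ay":0,"az":0,"dx":0,"dy":-0.0105,"dz":0.011,"fingers":0.04},{"ax":0,"ay":0,"az":0,"dx":0,"dy":-0.0105,"dz":0.011,"fingers":0.04},{"ax":0,"ay":0,"az":0,"dx":0,"dy":-0.0105,"dz":0.011,"fingers":0.04}]'; python3 -m creep '[{"ax":0,"ay":0,"az":0,"dx":0,"dy":-0.001,"dz":0.001,"fingers":0.04},{"ax":0,"ay":0,"az":0,"dx":0,"dy":-0.001,"dz":0.001,"fingers":0.04}]'; python3 -m creep '[{"ax":0,"ay":0,"az":0,"dx":0,"dy":-0.001,"dz":0.001,"fingers":0.04},{"ax":0,"ay":0,"az":0,"dx":0,"dy":-0.001,"dz":0.001,"fingers":0.04}]'
```

```text
clock: 31.82
tool_pos: [0.457, -0.4021, 0.0892]
tool_rot: [136.4, 0.1, -107.9]
contact_force: [0.0, 0.8, -5.1]
finger_gap: 0.0546
clock: 32.08
tool_pos: [0.457, -0.4021, 0.0876]
tool_rot: [136.4, 0.1, -107.9]
contact_force: [0.3, -0.8, -5.9]
finger_gap: 0.055
clock: 32.33
tool_pos: [0.4572, -0.4022, 0.0869]
tool_rot: [136.4, 0.0, -107.9]
contact_force: [-0.2, 0.6, -3.1]
finger_gap: 0.0546
```

Likely just touching (weight reading falling). Half-millimetre steps now.

```bash
python3 -m creep '[{"ax":0,"ay":0,"az":0,"dx":0,"dy":0,"dz":0,"fingers":0.04}]'; python3 -m creep '[{"ax":0,"ay":0,"az":0,"dx":0,"dy":-0.0005,"dz":0.0005,"fingers":0.04},{"ax":0,"ay":0,"az":0,"dx":0,"dy":-0.0005,"dz":0.0005,"fingers":0.04}]'; python3 -m creep '[{"ax":0,"ay":0,"az":0,"dx":0,"dy":-0.0005,"dz":0.0005,"fingers":0.04},{"ax":0,"ay":0,"az":0,"dx":0,"dy":-0.0005,"dz":0.0005,"fingers":0.04}]'; python3 -c "
from h import *
print(status.observe()['moment'])
pts(['round_gauge_centre','round_gauge_foot']);pts(['round_gauge_centre','round_gauge_foot'])"
```

```text
clock: 32.45
tool_pos: [0.4572, -0.4022, 0.0869]
tool_rot: [136.4, 0.0, -107.9]
contact_force: [0.7, 0.4, -2.2]
finger_gap: 0.0549
clock: 32.7
tool_pos: [0.4573, -0.4022, 0.0867]
tool_rot: [136.4, 0.0, -107.9]
contact_force: [1.6, 0.9, 2.0]
finger_gap: 0.0548
clock: 32.95
tool_pos: [0.4575, -0.4022, 0.0867]
tool_rot: [136.4, 0.0, -107.9]
contact_force: [2.1, 1.8, 5.7]
finger_gap: 0.0547
[ 0.26334747  0.2053343  -0.18946853]
scene round_gauge_centre 0.88 [ 0.4702 -0.4104  0.1075]
scene round_gauge_foot 0.77 [ 0.471  -0.4049  0.0084]
top round_gauge_foot 0.46 [ 0.4685 -0.4064  0.0043]
scene round_gauge_centre 0.61 [ 0.4756 -0.4084  0.1104]
scene round_gauge_foot 0.64 [ 0.4718 -0.4081  0.0073]
top round_gauge_foot 0.69 [ 0.4724 -0.4018  0.0073]
top round_gauge_foot 0.68 [0.7206 0.1781 0.0018]
top round_gauge_foot 0.17 [0.5722 0.3524 0.0253]
```

```bash
python3 -m creep '[{"ax":0,"ay":0,"az":0,"dx":0,"dy":0.0005,"dz":-0.0005,"fingers":0.04},{"ax":0,"ay":0,"az":0,"dx":0,"dy":0.0005,"dz":-0.0005,"fingers":0.056},{"ax":0,"ay":0,"az":0,"dx":0,"dy":0.0005,"dz":-0.0005,"fingers":0.06},{"ax":0,"ay":0,"az":0,"dx":0,"dy":0.0005,"dz":-0.0005,"fingers":0.07},{"ax":0,"ay":0,"az":0,"dx":0,"dy":0.0005,"dz":-0.0005,"fingers":0.085},{"ax":0,"ay":0,"az":0,"dx":0,"dy":0.0005,"dz":-0.0005,"fingers":0.085},{"ax":0,"ay":0,"az":0,"dx":0,"dy":0.0005,"dz":-0.0005,"fingers":0.085}]'; python3 -c "
from h import *
pts(['round_gauge_centre','round_gauge_foot']);pts(['round_gauge_centre','round_gauge_foot'])"
```

```text
clock: 34.42
tool_pos: [0.457, -0.4021, 0.0854]
tool_rot: [136.4, 0.1, -107.9]
contact_force: [-0.2, -0.1, 0.1]
finger_gap: 0.0853
scene round_gauge_centre 0.56 [ 0.4745 -0.406   0.1076]
scene round_gauge_foot 0.57 [ 0.4705 -0.4106  0.008 ]
top round_gauge_centre 0.53 [ 0.4796 -0.4045  0.1053]
top round_gauge_foot 0.54 [ 0.4718 -0.4038  0.0082]
scene round_gauge_centre 0.81 [ 0.4743 -0.4074  0.1088]
scene round_gauge_foot 0.56 [ 0.471  -0.4091  0.0111]
scene round_gauge_foot 0.27 [0.4765 0.3762 0.0261]
top round_gauge_centre 0.48 [ 0.4746 -0.4072  0.1046]
top round_gauge_foot 0.77 [ 0.4721 -0.4019  0.0047]
```

Standing. Retreat straight back along the fingers.

```bash
python3 -m creep '[{"ax":0,"ay":0,"az":0,"dx":0,"dy":0,"dz":-0.01,"fingers":0.085},{"ax":0,"ay":0,"az":0,"dx":0,"dy":0,"dz":-0.03,"fingers":0.085},{"ax":0,"ay":0,"az":0,"dx":0,"dy":0,"dz":-0.06,"fingers":0.085},{"ax":0,"ay":0,"az":0,"dx":0,"dy":0,"dz":-0.10,"fingers":0.085},{"ax":0,"ay":0,"az":0,"dx":0,"dy":0,"dz":-0.14,"fingers":0.085},{"ax":0,"ay":0,"az":0,"dx":0,"dy":0.0,"dz":-0.14,"fingers":0.085},{"ax":0,"ay":0,"az":0,"dx":0,"dy":0.0,"dz":-0.14,"fingers":0.085}]'; python3 -c "
from h import *
pts(['round_gauge_centre','round_gauge_foot','bar_gauge_centre','bar_gauge_foot','flask','beaker','dishes'])
a=capture('scene');f=lambda c,x,y:cv2.convertScaleAbs(cv2.resize(a['img'][y:y+75,x:x+75],(400,400),interpolation=3),alpha=1.8)
u=proj(a,[.474,-.408,.06])[0].astype(int);v=proj(a,[.51,.37,.02])[0].astype(int)
cv2.imwrite('pics/end.png',np.hstack([f(a,u[0]-37,u[1]-37),f(a,v[0]-37,v[1]-37)]))"
```

```text
clock: 35.9
tool_pos: [0.5484, -0.4315, 0.1857]
tool_rot: [136.3, 0.1, -107.9]
contact_force: [-0.4, 0.1, -0.4]
finger_gap: 0.0849
scene round_gauge_centre 0.64 [ 0.4749 -0.4066  0.1092]
scene round_gauge_foot 0.76 [ 0.4724 -0.4077  0.0088]
scene bar_gauge_centre 0.84 [0.4756 0.3741 0.0286]
scene bar_gauge_foot 0.68 [0.5662 0.3537 0.0253]
scene flask 0.94 [ 0.7213  0.174  -0.0016]
scene flask 0.4 [0.4745 0.3759 0.0273]
scene beaker 0.93 [ 0.7119 -0.214   0.0028]
scene beaker 0.65 [ 0.4623 -0.1865  0.1031]
scene dishes 0.57 [0.731  0.035  0.0029]
top round_gauge_foot 0.66 [ 0.4695 -0.4049  0.0058]
top bar_gauge_centre 0.68 [0.4735 0.3776 0.0254]
top bar_gauge_foot 0.58 [0.5724 0.3538 0.0292]
top flask 0.77 [ 7.212e-01  1.758e-01 -5.000e-04]
top beaker 0.71 [ 0.4718 -0.4061  0.0084]
top beaker 0.69 [ 0.7096 -0.2086 -0.0012]
top beaker 0.44 [ 0.4702 -0.4061  0.0076]
top dishes 0.76 [0.7304 0.0387 0.    ]
```

Everything checks numerically; handing in.

```bash
python3 -c "
from h import *
print(job.finish_job())"
```

```text
the job is handed in; nothing more can be done
None
```

I handed the job in at about 36 s of the 69 s allowed. Both gauges are where they should be by my last camera measurements, though no verdict came back.

**What I did**
- **Reject:** I laid the crossbar gauge on its back in the reject tray.
- **Rest:** I set the round-tag gauge on the sloping rest and let go. Its centre was within about 8 mm of the seat.
- **Pass:** I took it again from straight above, turned it upright and lowered it into the nest in half-millimetre steps. The highest force I read while lowering was about 10 N (limit 40 N). Then I opened the fingers and backed away.

**Last checks** (good to about 4 mm)
- **Round-tag gauge:** its foot is at about (0.471, -0.406, 0.007), some 3 mm from the nest centre. The case centre is directly above it at z about 0.107–0.109, so it looks upright.
- **Crossbar gauge:** its centre is at (0.474, 0.376) and its foot at (0.569, 0.354), both inside the tray and level.
- **Glassware:** no piece moved by more than the measuring noise.
- **Robot:** no contact force on it at the end.

**What failed or disagreed**
- **First grasp:** it closed on nothing. The fingers sit about 30–37 mm further back along the tool than the stated tool point. I confirmed this in the pictures, including with the tool tilted, and allowed for it from then on.
- **Heights in the tray:** the networks read the crossbar gauge 1–4 mm higher than expected for a gauge lying flat, within their error.
- **Top camera:** it did not report the round-tag gauge's case centre in the final check.
- **Final picture:** it was over the 12-view limit, so the end state was checked by measurement only.

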